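# Reverse a row of lathe collets onto the setup rack

### The arm

A 7-joint arm with a two-finger parallel gripper is mounted at the origin on the work surface. World frame = base frame: x ahead of the robot, y to its left, z up, the work surface at z = 0. Lengths are in m, angles in rad, forces in N, time in s.
With the tool pointing down it reaches from about 0.425 to 0.875 m from the base axis. Payload 4.7 kg.
Tool frame: the origin (TCP) lies at the very end of the fingers, on their centre line; the grasp point (between the pads) lies bot.grip_depth behind it (bot.grip_depth is the distance from the TCP to the grasp point, in m); z points along the fingers, y is the line along which they close (so a half turn about z gives the same grasp; the last joint's range is limited). The gripper opens to 87 mm and grips with 3 to 60 N. Pads are 19 mm wide; open, the fingers measure 117 mm over their backs; the gripper's body (75 mm by 190 mm) begins 51 mm behind the grasp point.
Start: joints at [1.249, 0.321, -0.07, 1.45, 0.023, 1.371, -0.057], TCP at [0.214, -0.614, 0.223] pointing down, gripper open.
Joint ranges: [-2.86, 2.86], [-0.3, 2.09], [-1.38, 1.24], [0.06, 2.45], [-1.56, 4.7], [0.09, 2.05], [-2.69, 2.69]. Speed limits (rad/s): [2.57, 2.57, 3.14, 3.14, 3.14, 3.14, 3.14].

### API

Orientations are given as a rotation vector (axis times angle).
In Python, from workcell import bot gives the robot as it stands. The module is installed in compiled form; this text tells all that it offers.
- The arm moves only by the tool send_rows, never from a script. Its arguments are lists of equal length, an entry for each row: "slide": the shift along the tool's x, y, z in cm, a list of three; "yaw": the turn about the tool's z in degrees. In form: {"slide": [[dx, dy, dz], ...], "yaw": [yaw, ...]}. A call has exactly 5 rows; each row is the pose to reach, as a shift and turn from the pose commanded when the call began, along the tool's axes at that moment; what a row does not reach only later rows make up. A row lasts 1/8 s, in which the tool goes at most 62.5 mm and 10.7 degrees, less where a joint would pass 70% of its speed; a pose out of reach is approached as far as the arm can. A call with a gripper value outside its range is refused whole. "jaw" is the finger opening in cm, from 0 to 8.7, set as the call begins (left out, the last holds). The fingers move at their own pace and stop on an object; "grip_force" is the grip in N (left out, the last holds). Time passes only in rows, so rows that repeat a pose let the fingers close, or fill a call up. It gives the time, the measured TCP pose, the force, the opening and the grip force at its end, in the units of the state.
- bot.state(): the state, without advancing time (a new reading comes with each control period).
- bot.capture(name): name is "scene" or "side" or "wrist"; returns a dict with "pixels" (480x640x3 uint8, red, green, blue), "range_z" (480x640 float32, m along the optical axis (not along the pixel's ray), 0 where there is no reading), "mtx" (3x3 intrinsics, pixels), "world_to_cam" (4x4, takes a point from world to camera coordinates); the wrist camera has in their place "hand_eye" (4x4, takes a point from camera to tool coordinates, whose origin is the TCP and whose axes are the flange's). Camera axes: x right, y up, looking along -z (the intrinsics and any distortion apply to the point x, -y, -z); pixel columns grow to the right and rows downward; lengths in m; the calibration is good to about 2 mm. The wrist camera is an equidistant fisheye: a pixel r from the principal point sees the ray r / f radians off the axis. A picture is of the moment at which its call begins: read the wrist's pose just before it.
- bot.sign_off(): hands the job in; it is judged then, once.
The state is a dict: "clock": time; "joints": joint angles; "joint_velocities": joint speeds; "joint_torque": joint torques, N m; "tcp_pos": TCP position; "tcp_rot": TCP orientation; "ft_force": force on the tool from outside, world axes, zero at the start; "wrist_torque": the same for the moment, N m; "opening": finger opening in m; "grip_force": force on a finger pad.
Only numpy, scipy, OpenCV 4.12 (cv2) and the standard library are available. Lean on these libraries where they do the work, as an engineer would, in place of code of your own. Each camera call takes 0.05 s, during which the arm holds its last target. There are 200 camera calls.

### The job

Move the four collets from the yellow storage rack to the empty steel setup rack, one upright in each bay and in reverse order: the collet at the left end of the yellow rack goes into the right-end bay of the steel rack, the second from the left into the second bay from the right, and so on. Set them down, do not drop them, and never tip one over.

Things in the scene. Friction and masses are not known exactly. Their poses are not given: they have to be found in the camera images.
- collet_red: Steel lathe collet standing upright, with a red band and a red painted top end (black dot in the middle of its top). Round body 31 mm in diameter, widening to a 36 mm foot over its lowest 20 mm; 84 mm tall, about 0.28 kg. Origin: centre of its underside, z axis up along the collet; its yaw means nothing. Best gripped 50 to 70 mm above its underside with the fingers before and behind the row; at the start its body is 25 mm or more clear of its neighbours.
- collet_green: Steel lathe collet standing upright, with a green band and a green painted top end (black dot in the middle of its top). Round body 31 mm in diameter, widening to a 36 mm foot over its lowest 20 mm; 84 mm tall, about 0.28 kg. Origin: centre of its underside, z axis up along the collet; its yaw means nothing. Best gripped 50 to 70 mm above its underside with the fingers before and behind the row; at the start its body is 25 mm or more clear of its neighbours.
- collet_blue: Steel lathe collet standing upright, with a blue band and a blue painted top end (black dot in the middle of its top). Round body 31 mm in diameter, widening to a 36 mm foot over its lowest 20 mm; 84 mm tall, about 0.28 kg. Origin: centre of its underside, z axis up along the collet; its yaw means nothing. Best gripped 50 to 70 mm above its underside with the fingers before and behind the row; at the start its body is 25 mm or more clear of its neighbours.
- collet_white: Steel lathe collet standing upright, with a white band and a white painted top end (black dot in the middle of its top). Round body 31 mm in diameter, widening to a 36 mm foot over its lowest 20 mm; 84 mm tall, about 0.28 kg. Origin: centre of its underside, z axis up along the collet; its yaw means nothing. Best gripped 50 to 70 mm above its underside with the fingers before and behind the row; at the start its body is 25 mm or more clear of its neighbours.
- insert_red: Shallow square red tray, 58 x 58 x 12 mm, walls 4 mm, floor 4 mm thick, fixed on the yellow rack. The red collet stands in it at the start, within 3 mm of its middle each way, so it keeps showing where in the row that collet came from. Origin: centre of its underside. It does not move.
- insert_green: Shallow square green tray, 58 x 58 x 12 mm, walls 4 mm, floor 4 mm thick, fixed on the yellow rack. The green collet stands in it at the start, within 3 mm of its middle each way, so it keeps showing where in the row that collet came from. Origin: centre of its underside. It does not move.
- insert_blue: Shallow square blue tray, 58 x 58 x 12 mm, walls 4 mm, floor 4 mm thick, fixed on the yellow rack. The blue collet stands in it at the start, within 3 mm of its middle each way, so it keeps showing where in the row that collet came from. Origin: centre of its underside. It does not move.
- insert_white: Shallow square white tray, 58 x 58 x 12 mm, walls 4 mm, floor 4 mm thick, fixed on the yellow rack. The white collet stands in it at the start, within 3 mm of its middle each way, so it keeps showing where in the row that collet came from. Origin: centre of its underside. It does not move.
- store: Yellow storage rack, fixed: a slab 92 x 284 x 12 mm (end cheeks 20 mm high) carrying the four coloured inserts in a row along its y axis. Their centres are at y = +93, +31, -31, -93 mm of the rack (left to right as seen from the robot), x = 0. Origin: centre of its underside, z up; yaw within 0.3 rad of the robot's axes. It may be the left or the right of the two racks, and which insert is where changes.
- setup: Bare-steel and grey setup rack, fixed, empty at the start: 68 x 254 mm, four open square bays in a row along its y axis, each 56 x 56 mm inside, with centres at y = +93, +31, -31, -93 mm of the rack (left to right as seen from the robot), x = 0. Floor of the bays 6 mm, tops of the walls 18 mm above its underside; walls 6 mm thick. Origin: centre of its underside, z up; yaw within 0.3 rad of the robot's axes.

How it is judged:
By the outcome, as a careful person would: the job done as asked, in the order asked, and still so for the second after the job is handed in, with the robot touching nothing.
It also fails if it takes over 112 s, if anything falls off the work surface, if the arm or the gripper's body presses on something with over 40 N, if the wrist force passes 120 N, or if a joint passes its speed limit or range.

## Working session

There is one attempt and no reset: what is moved stays moved. The work goes in short steps, Python scripts to look and compute and a tool call to move; the robot and the scene stay as the last step left them, time stands still between calls to the robot, and variables do not carry over. Pictures are saved under pics/ and viewed, at most 14 in all, crops included, and the job is handed in when it is done.

Besides the shell and the picture viewer there is one more tool, called after "Request:" in YAML: its name, and indented under it one key for each argument. send_rows: Moves the arm, as the interface text tells. Its arguments: {"type":"object","properties":{"slide":{"type":"array"},"yaw":{"type":"array"},"jaw":{"type":"number"},"grip_force":{"type":"number"}},"required":["slide","yaw"]}

```bash
mkdir -p pics
python3 - <<'E'
from workcell import bot
import cv2,numpy as np
s=bot.state();print({k:np.round(v,3).tolist() for k,v in s.items()},bot.grip_depth)
for n in("scene","side"):
    c=bot.capture(n);cv2.imwrite(f"pics/{n}0.png",c["pixels"][:,:,::-1]);np.savez(f"{n}0.npz",**c)
    print(n,c.keys(),c["mtx"].round(1).tolist(),c["world_to_cam"].round(3).tolist())
E
```

```text
{'clock': 0.0, 'joints': [1.249, 0.322, -0.07, 1.452, 0.023, 1.371, -0.057], 'joint_velocities': [-0.0, 0.002, 0.0, 0.001, 0.001, -0.002, -0.001], 'joint_torque': [0.0, -49.128, -0.404, -31.253, -0.064, 0.044, 0.0], 'tcp_pos': [0.214, -0.613, 0.221], 'tcp_rot': [-3.096, -0.525, 0.001], 'ft_force': [-0.565, 0.854, 0.06], 'wrist_torque': [0.022, -0.028, -0.001], 'grip_force': 0.0, 'opening': 0.087} 0.0187
scene dict_keys(['pixels', 'range_z', 'mtx', 'world_to_cam']) [[506.5, 0.0, 320.2], [0.0, 506.5, 229.5], [0.0, 0.0, 1.0]] [[-0.665, 0.747, 0.003, 0.356], [-0.652, -0.582, 0.487, 0.345], [0.366, 0.322, 0.873, -1.013], [0.0, 0.0, 0.0, 1.0]]
side dict_keys(['pixels', 'range_z', 'mtx', 'world_to_cam']) [[483.5, 0.0, 317.0], [0.0, 483.5, 233.8], [0.0, 0.0, 1.0]] [[1.0, -0.015, 0.006, -0.511], [0.008, 0.788, 0.615, -0.021], [-0.014, -0.615, 0.788, -0.874], [0.0, 0.0, 0.0, 1.0]]
```

View pics/scene0.png

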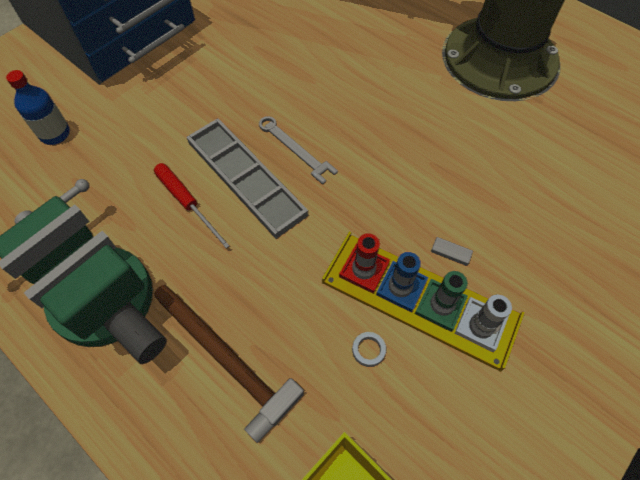

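View pics/side0.png

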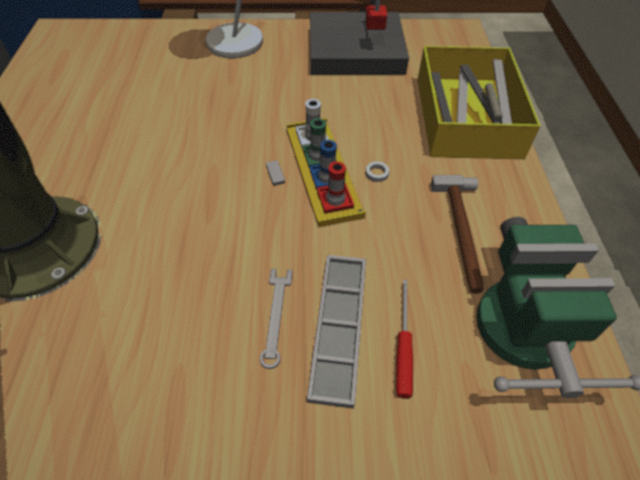

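The store rack is the left one: red at scene (367,255), then blue, green and white at (490,318), which is the left end as seen from the robot. The setup rack is empty, running from scene (205,130) to (290,222). White therefore goes to the right-end bay, at the bottom of the side view near (332,380). Next I'll measure from depth.

```bash
cat > h.py <<'E'
import numpy as np,cv2
def cloud(c,cw=None):
    v,u=np.mgrid[:480,:640];z=c["range_z"].astype(float);K=c["mtx"]
    P=np.stack([(u-K[0,2])/K[0,0]*z,-(v-K[1,2])/K[1,1]*z,-z],-1)
    T=np.linalg.inv(c["world_to_cam"])
    W=P@T[:3,:3].T+T[:3,3];W[z<=0]=np.nan
    return W
E
python3 - <<'E'
from h import *
for n in("scene","side"):
    c=dict(np.load(n+"0.npz"));W=cloud(c);x,y,z=W[...,0],W[...,1],W[...,2]
    hsv=cv2.cvtColor(c["pixels"],cv2.COLOR_RGB2HSV).astype(int)
    print(n,"table z near",np.nanmedian(z[(abs(x-.6)<.3)&(abs(y)<.4)]))
    # collets: tall points, cluster
    m=(z>.090)&(z<.112)&(x>.3)&(x<.75)&(y>-.1)&(y<.5)
    k,l,st,ce=cv2.connectedComponentsWithStats(m.astype(np.uint8))
    for i in range(1,k):
        if st[i,4]<25: continue
        p=W[l==i]; (cx,cy),r=cv2.minEnclosingCircle(p[:,:2].astype(np.float32)*1000)
        print(" top",ce[i].round(),st[i,4],"circ",round(cx,1),round(cy,1),round(r,1),"z",np.median(p[:,2]).round(4),c["pixels"][l==i].mean(0).round())
    box={"scene":(180,315,112,240),"side":(300,372,250,410)}[n]
    vv,uu=np.mgrid[:480,:640]
    roi=(uu>box[0])&(uu<box[1])&(vv>box[2])&(vv<box[3])
    m=roi&(hsv[...,1]<60)&(z>.011)&(z<.026)
    k,l,st,ce=cv2.connectedComponentsWithStats(m.astype(np.uint8));i=1+st[1:,4].argmax()
    p=W[l==i];print(" setup walls",len(p),np.median(p[:,2]).round(4),cv2.minAreaRect(p[:,:2].astype(np.float32)*1000))
    m=roi&(hsv[...,1]<60)&(z>.003)
    k,l,st,ce=cv2.connectedComponentsWithStats(m.astype(np.uint8));i=1+st[1:,4].argmax()
    p=W[l==i];print(" setup all",len(p),cv2.minAreaRect(p[:,:2].astype(np.float32)*1000),p[:,:2].mean(0))
E
```

```text
scene table z near 0.0008084627839793912
 top [368. 244.] 432 circ 544.8 97.2 16.8 z 0.1004 [100.  28.  21.]
 top [408. 263.] 448 circ 531.9 156.4 16.0 z 0.1004 [32. 50. 71.]
 top [455. 283.] 477 circ 513.0 218.4 16.4 z 0.1002 [42. 63. 47.]
 top [498. 307.] 519 circ 503.9 279.4 16.3 z 0.1004 [101. 103. 104.]
 setup walls 1983 0.0178 ((541.4456787109375, -165.64459228515625), (256.71380615234375, 68.67143249511719), 81.99348449707031)
 setup all 5364 ((541.4622192382812, -165.5269775390625), (256.95135498046875, 68.67143249511719), 81.99348449707031) [ 0.54217807 -0.16017279]
side table z near 0.00042035872489509796
 top [313. 105.] 174 circ 505.1 276.7 17.1 z 0.0997 [115. 115. 114.]
 top [318. 124.] 190 circ 515.6 215.0 16.9 z 0.0999 [50. 69. 51.]
 top [329. 147.] 215 circ 534.4 152.7 17.1 z 0.0997 [44. 59. 77.]
 top [337. 169.] 239 circ 547.4 94.1 16.4 z 0.0997 [111.  40.  32.]
 setup walls 2063 0.0175 ((543.37890625, -168.21026611328125), (255.54579162597656, 67.53483581542969), 81.91345977783203)
 setup all 6372 ((543.3404541015625, -168.24220275878906), (255.33119201660156, 68.7754135131836), 81.59158325195312) [ 0.54180641 -0.17970617]
```

```bash
cat > go.py <<'E'
import sys,numpy as np
from workcell import bot
from scipy.spatial.transform import Rotation as R
# targets: name,z or x,y(mm),z(mm),angle of tool y (deg); prints slide/yaw from the present pose
T=dict(red=(546.1,95.6,12.85),blue=(533.2,154.6,12.85),green=(514.3,216.7,12.85),white=(504.5,278.,12.85),
 b1=(555.3,-74.9,-8.),b2=(546.7,-136.3,-8.),b3=(538.1,-197.7,-8.),b4=(529.5,-259.1,-8.))
s=bot.state();M=R.from_rotvec(s["tcp_rot"]).as_matrix();p=s["tcp_pos"]
ay=np.degrees(np.arctan2(M[1,1],M[0,1]))
print("now",np.round(p*1000,1),"ang",ay.round(2),"tilt",np.degrees(np.arccos(-M[2,2])).round(2),"clock",s["clock"],"open",s["opening"])
for a in sys.argv[1:]:
    f=a.split(",")
    x,y,g=T[f[0]] if f[0] in T else (float(f[0]),float(f[1]),float(f[3]))
    z=float(f[1] if f[0] in T else f[2])
    print(a,"slide cm",(M.T@(np.array([x,y,z])/1000-p)*100).round(2),"yaw",round(-(g-ay),1))
E
python3 go.py 450,-400,220,-40 530,-150,220,-10 white,200
```

```text
now [ 214.  -613.2  221.6] ang -70.76 tilt 0.1 clock 0.1 open 0.08695932307048876
450,-400,220,-40 slide cm [ 29.31 -12.35   0.18] yaw -30.8
530,-150,220,-10 slide cm [ 45.1  -33.32   0.21] yaw -60.8
white,200 slide cm [ 56.8  -74.57   2.28] yaw -83.6
```

Request:
send_rows:
  slide:
    - [5.8,-2.4,0]
    - [11.7,-4.9,0]
    - [17.6,-7.4,0]
    - [23.4,-9.8,0]
    - [29.3,-12.3,0]
  yaw: [-6,-12,-18,-24,-30]

```text
clock: 0.72
tcp_pos: [0.4474, -0.403, 0.2222]
tcp_rot: [-2.854, -1.313, 0.001]
ft_force: [0.9, -0.2, -0.8]
opening: 0.087
grip_force: 0.0
```

```bash
python3 go.py 530,-150,220,-10 white,200
```

```text
now [ 447.4 -403.   222.2] ang -40.57 tilt 0.02 clock 0.725 open 0.08696395163332937
530,-150,220,-10 slide cm [ 24.59 -10.18   0.22] yaw -30.6
white,200 slide cm [ 55.44 -39.96   2.22] yaw -53.4
```

Request:
send_rows:
  slide:
    - [5,-2,0]
    - [10,-4,0]
    - [15,-6,0]
    - [20,-8.5,0]
    - [25,-11,0.2]
  yaw: [-7,-14,-21,-28,-35]

```text
clock: 1.35
tcp_pos: [0.5264, -0.1417, 0.2203]
tcp_rot: [2.326, 2.111, -0.0]
ft_force: [1.1, -0.3, 0.6]
opening: 0.087
grip_force: 0.0
```

```bash
python3 go.py 530,100,220,10 white,200
```

```text
now [ 526.4 -141.7  220.3] ang -5.54 tilt 0.01 clock 1.35 open 0.08699722463582604
530,100,220,10 slide cm [24.09 -1.97  0.03] yaw -15.5
white,200 slide cm [41.56 -6.23  2.02] yaw -18.4
```

Request:
send_rows:
  slide:
    - [6,-0.9,0.3]
    - [12,-1.8,0.6]
    - [18,-2.7,0.9]
    - [24,-3.6,1.2]
    - [30,-4.5,1.5]
  yaw: [-4,-8,-12,-16,-18.4]

```text
clock: 1.98
tcp_pos: [0.5111, 0.1612, 0.2053]
tcp_rot: [1.962, 2.453, -0.001]
ft_force: [0.4, -0.4, 0.7]
opening: 0.0871
grip_force: 0.0
```

```bash
python3 go.py white,200
```

```text
now [511.1 161.2 205.3] ang 12.7 tilt 0.04 clock 1.975 open 0.08707682290467718
white,200 slide cm [11.54  1.92  0.52] yaw -0.2
```

Request:
send_rows:
  slide:
    - [4,0.6,0.2]
    - [8,1.3,0.4]
    - [11.5,1.9,0.5]
    - [11.5,1.9,0.5]
    - [11.5,1.9,0.5]
  yaw: [0,0,0,0,0]

```text
clock: 2.6
tcp_pos: [0.505, 0.2751, 0.2001]
tcp_rot: [1.964, 2.452, -0.002]
ft_force: [-0.7, -1.1, 0.5]
opening: 0.0869
grip_force: 0.0
```

```bash
python3 - <<'E'
from workcell import bot
import cv2,numpy as np
s=bot.state();c=bot.capture("wrist");np.savez("w0.npz",**c,p=s["tcp_pos"],r=s["tcp_rot"])
cv2.imwrite("pics/w0.png",c["pixels"][:,:,::-1]);print(c["mtx"],c["hand_eye"].round(3))
E
python3 go.py white,57
```

```text
[[371.64829954   0.         320.31601382]
 [  0.         371.64829954 242.71508624]
 [  0.           0.           1.        ]] [[ 0.     0.97   0.242  0.066]
 [ 1.    -0.    -0.    -0.   ]
 [-0.     0.242 -0.97  -0.163]
 [ 0.     0.     0.     1.   ]]
now [505.3 274.5 200.1] ang 12.55 tilt 0.08 clock 2.65 open 0.08698128957957944
white,57 slide cm [ 0.38  0.   14.31] yaw -0.3
```

View pics/w0.png

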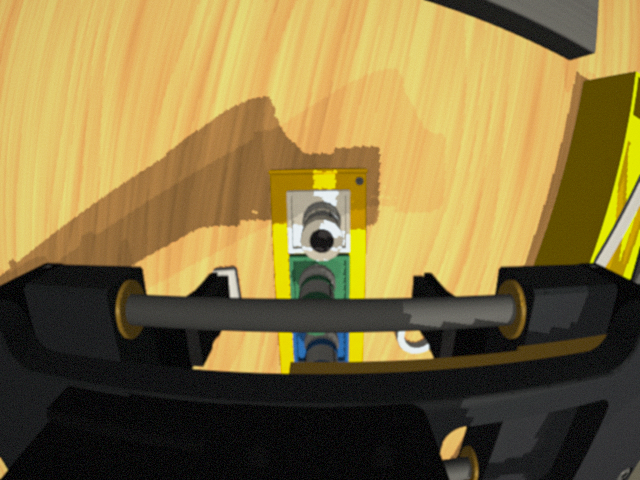

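The wrist view shows the white collet's top at (322,240), with its dot almost on the camera's centre column. I'll project it onto z = 0.100.

```bash
cat > wr.py <<'E'
import numpy as np
from scipy.spatial.transform import Rotation as R
def pix2world(c,p,r,u,v,zp):
    K=c["mtx"];d=np.array([u-K[0,2],v-K[1,2]]);t=np.hypot(*d)/K[0,0];d=d/max(np.hypot(*d),1e-9)
    ray=np.array([np.sin(t)*d[0],-np.sin(t)*d[1],-np.cos(t)])
    M=R.from_rotvec(r).as_matrix();H=c["hand_eye"]
    o=M@H[:3,3]+p;D=M@H[:3,:3]@ray
    return o+D*(zp-o[2])/D[2]
E
python3 - <<'E'
from wr import *
import cv2
c=dict(np.load("w0.npz"));g=cv2.cvtColor(c["pixels"],cv2.COLOR_RGB2GRAY)
m=(g[225:262,300:346]<60).astype(np.uint8);k,l,st,ce=cv2.connectedComponentsWithStats(m)
for i in range(1,k):
    if st[i,4]>20:
        u,v=ce[i]+[300,225];print(st[i],u,v,(1000*pix2world(c,c["p"],c["r"],u,v,.100)).round(1))
for n,u,v in(("slabTL",272,170),("slabTR",368,170)):print(n,(1000*pix2world(c,c["p"],c["r"],u,v,.02)).round(1))
E
```

```text
[ 11   5  22  22 369] 321.1056910569106 240.52032520325204 [505.  277.2 100. ]
slabTL [450.5 313.6  20. ]
slabTR [536.9 332.9  20. ]
```

Request:
send_rows:
  slide:
    - [0.3,0,4.5]
    - [0.3,0,9]
    - [0.3,0,12.5]
    - [0.3,0,14.3]
    - [0.3,0,14.3]
  yaw: [-0.3,-0.3,-0.3,-0.3,-0.3]

```text
clock: 3.28
tcp_pos: [0.5041, 0.2777, 0.0568]
tcp_rot: [-1.958, -2.456, 0.003]
ft_force: [-0.3, -0.7, -0.0]
opening: 0.0874
grip_force: 0.0
```

Request:
send_rows:
  slide:
    - [0,0,0]
    - [0,0,0]
    - [0,0,0]
    - [0,0,0]
    - [0,0,0]
  yaw: [0,0,0,0,0]
  jaw: 2.5
  grip_force: 25

```text
clock: 3.9
tcp_pos: [0.5043, 0.2789, 0.0576]
tcp_rot: [1.957, 2.458, 0.0]
ft_force: [-0.2, -0.7, -0.2]
opening: 0.0451
grip_force: 0.0
```

```bash
python3 go.py white,57 white,160 b4,160 b4,47
```

```text
now [504.3 278.9  57.6] ang 12.94 tilt 0.01 clock 3.9 open 0.04513956342597667
white,57 slide cm [-0.09 -0.01  0.06] yaw 0.1
white,160 slide cm [ -0.09  -0.   -10.24] yaw 0.1
b4,160 slide cm [-53.    -9.6  -10.23] yaw 20.9
b4,47 slide cm [-53.    -9.6    1.07] yaw 20.9
```

Request:
send_rows:
  slide:
    - [0,0,0]
    - [0,0,0]
    - [0,0,0]
    - [0,0,0]
    - [0,0,0]
  yaw: [0,0,0,0,0]

```text
clock: 4.53
tcp_pos: [0.5044, 0.2789, 0.0575]
tcp_rot: [1.957, 2.458, 0.0]
ft_force: [1.0, 0.6, -0.1]
opening: 0.0309
grip_force: 25.0
```

Request:
send_rows:
  slide:
    - [0,0,-0.5]
    - [0,0,-2]
    - [0,0,-5]
    - [0,0,-8]
    - [0,0,-10]
  yaw: [0,0,0,0,0]

```text
clock: 5.15
tcp_pos: [0.5047, 0.2794, 0.1599]
tcp_rot: [1.956, 2.457, 0.003]
ft_force: [-0.8, 0.8, -3.2]
opening: 0.0303
grip_force: 25.0
```

```bash
python3 go.py b2,170 b4,160 b4,47
```

```text
now [504.7 279.4 159.9] ang 12.96 tilt 0.13 clock 5.15 open 0.03033456180899383
b2,170 slide cm [-41.45  -5.23  -1.03] yaw 21.0
b4,160 slide cm [-5.304e+01 -9.660e+00 -5.000e-02] yaw 21.0
b4,47 slide cm [-53.04  -9.68  11.25] yaw 21.0
```

Request:
send_rows:
  slide:
    - [-2,-0.3,-0.5]
    - [-6,-1,-1]
    - [-11,-2,-1]
    - [-16,-2.9,-1]
    - [-21,-3.8,-1]
  yaw: [1,2,4,6,8]

```text
clock: 5.78
tcp_pos: [0.5141, 0.0642, 0.168]
tcp_rot: [2.124, 2.314, -0.0]
ft_force: [1.4, -0.2, -2.4]
opening: 0.0302
grip_force: 25.0
```

Request:
send_rows:
  slide:
    - [-5,0,0]
    - [-10,0,0]
    - [-15,0,0]
    - [-19,0,0]
    - [-22,0,0]
  yaw: [3,6,9,11,13]

```text
clock: 6.4
tcp_pos: [0.5333, -0.1553, 0.1676]
tcp_rot: [-2.375, -2.057, 0.0]
ft_force: [0.1, 0.2, -1.7]
opening: 0.0308
grip_force: 25.0
```

```bash
python3 go.py b4,100
```

```text
now [ 533.3 -155.3  167.6] ang -8.21 tilt 0.01 clock 6.4 open 0.03080192805901985
b4,100 slide cm [-10.32   1.11   6.76] yaw -0.2
```

Request:
send_rows:
  slide:
    - [-3,0.3,0]
    - [-7,0.8,2]
    - [-9.6,1.1,4]
    - [-10.3,1.1,6]
    - [-10.3,1.1,6.8]
  yaw: [0,0,0,0,0]

```text
clock: 7.02
tcp_pos: [0.5288, -0.2554, 0.0973]
tcp_rot: [-2.368, -2.058, 0.0]
ft_force: [0.1, 1.1, -2.3]
opening: 0.0306
grip_force: 25.0
```

Request:
send_rows:
  slide:
    - [0,0,0]
    - [0,0,0]
    - [0,0,0]
    - [0,0,0]
    - [0,0,0]
  yaw: [0,0,0,0,0]

```text
clock: 7.65
tcp_pos: [0.5298, -0.257, 0.0999]
tcp_rot: [2.372, 2.059, 0.0]
ft_force: [-1.0, 0.4, -3.3]
opening: 0.0303
grip_force: 25.0
```

```bash
python3 - <<'E'
from workcell import bot
import cv2,numpy as np
for n in("scene","wrist"):
    c=bot.capture(n)
    im=c["pixels"] if n=="wrist" else cv2.resize(c["pixels"][60:300,130:450],None,fx=2,fy=2)
    cv2.imwrite(f"pics/{n}1.png",im[:,:,::-1])
E
python3 go.py b4,48
```

```text
now [ 529.7 -257.    99.7] ang -8.07 tilt 0.01 clock 7.75 open 0.030590187735947523
b4,48 slide cm [-0.21  0.01  5.17] yaw -0.1
```

View pics/scene1.png

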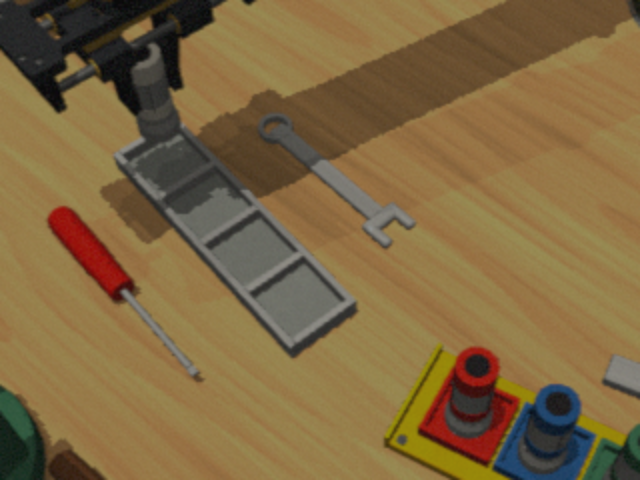

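View pics/wrist1.png

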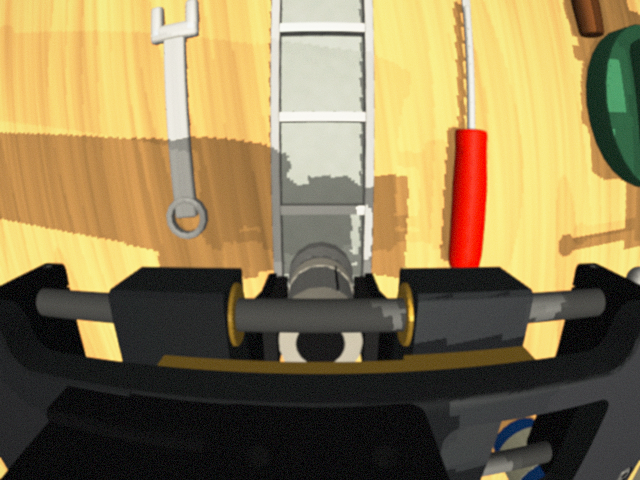

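The white collet hangs upright over the right-end bay. In the wrist view the bay walls are at columns 275 and 371 and the collet is at 321, so it is centred. I'll lower it.

Request:
send_rows:
  slide:
    - [-0.2,0,1.5]
    - [-0.2,0,3]
    - [-0.2,0,4.2]
    - [-0.2,0,4.7]
    - [-0.2,0,4.9]
  yaw: [0,0,0,0,0]

```text
clock: 8.38
tcp_pos: [0.5293, -0.2588, 0.0501]
tcp_rot: [-2.372, -2.06, 0.0]
ft_force: [0.7, 0.4, -2.1]
opening: 0.0304
grip_force: 25.0
```

Request:
send_rows:
  slide:
    - [0,0,0.05]
    - [0,0,0.1]
    - [0,0,0.15]
    - [0,0,0.2]
    - [0,0,0.25]
  yaw: [0,0,0,0,0]

```text
clock: 9.0
tcp_pos: [0.5294, -0.259, 0.0481]
tcp_rot: [2.372, 2.06, -0.0]
ft_force: [-0.7, 1.2, -2.5]
opening: 0.0301
grip_force: 25.0
```

Request:
send_rows:
  slide:
    - [0,0,0.03]
    - [0,0,0.06]
    - [0,0,0.09]
    - [0,0,0.1]
    - [0,0,0.1]
  yaw: [0,0,0,0,0]

```text
clock: 9.62
tcp_pos: [0.5295, -0.259, 0.0474]
tcp_rot: [2.372, 2.06, -0.0]
ft_force: [-1.8, 0.3, 1.9]
opening: 0.0303
grip_force: 25.0
```

Request:
send_rows:
  slide:
    - [0,0,0]
    - [0,0,0]
    - [0,0,0]
    - [0,0,0]
    - [0,0,0]
  yaw: [0,0,0,0,0]
  jaw: 6.5

```text
clock: 10.25
tcp_pos: [0.5295, -0.259, 0.047]
tcp_rot: [2.372, 2.06, -0.0]
ft_force: [0.4, 0.8, -0.5]
opening: 0.0637
grip_force: 0.0
```

Request:
send_rows:
  slide:
    - [0,0,-1]
    - [0,0,-4]
    - [0,0,-8]
    - [2,0,-12]
    - [6,0,-14]
  yaw: [0,0,0,0,0]

```text
clock: 10.88
tcp_pos: [0.5387, -0.2013, 0.1904]
tcp_rot: [2.373, 2.052, 0.002]
ft_force: [1.0, 0.8, -0.1]
opening: 0.0651
grip_force: 0.0
```

```bash
python3 go.py green,180 green,57
```

```text
now [ 538.7 -201.3  190.4] ang -8.29 tilt 0.27 clock 10.875 open 0.0650821317588964
green,180 slide cm [41.01 -8.45  0.92] yaw -21.1
green,57 slide cm [41.04 -8.5  13.22] yaw -21.1
```

Request:
send_rows:
  slide:
    - [5,-0.6,0]
    - [11,-1.8,0]
    - [17,-3,0]
    - [23,-4.4,0]
    - [28,-5.6,0.5]
  yaw: [-4,-8,-13,-17,-21]

```text
clock: 11.5
tcp_pos: [0.5216, 0.0883, 0.1834]
tcp_rot: [1.951, 2.46, 0.002]
ft_force: [1.0, 0.5, 0.6]
opening: 0.0649
grip_force: 0.0
```

```bash
python3 go.py green,150 green,57
```

```text
now [521.6  88.3 183.4] ang 13.16 tilt 0.15 clock 11.5 open 0.06490667569067322
green,150 slide cm [12.67  2.2   3.33] yaw 0.3
green,57 slide cm [12.68  2.18 12.63] yaw 0.3
```

Request:
send_rows:
  slide:
    - [5,0.9,1]
    - [9.5,1.7,2]
    - [12.6,2.2,3]
    - [12.6,2.2,3.3]
    - [12.6,2.2,3.3]
  yaw: [0.3,0.3,0.3,0.3,0.3]

```text
clock: 12.12
tcp_pos: [0.5151, 0.2123, 0.1492]
tcp_rot: [1.964, 2.451, -0.001]
ft_force: [-0.5, -1.3, 0.1]
opening: 0.0649
grip_force: 0.0
```

```bash
python3 go.py green,57
```

```text
now [515.1 212.3 149.2] ang 12.61 tilt 0.06 clock 12.125 open 0.06490787040218352
green,57 slide cm [0.46 0.02 9.22] yaw -0.2
```

Request:
send_rows:
  slide:
    - [0.3,0,3]
    - [0.35,0,6]
    - [0.35,0,8.5]
    - [0.35,0,9.2]
    - [0.35,0,9.2]
  yaw: [-0.2,-0.2,-0.2,-0.2,-0.2]

```text
clock: 12.75
tcp_pos: [0.5147, 0.2157, 0.0575]
tcp_rot: [1.961, 2.454, -0.0]
ft_force: [0.0, 0.4, 0.6]
opening: 0.0646
grip_force: 0.0
```

Request:
send_rows:
  slide:
    - [0,0,0]
    - [0,0,0]
    - [0,0,0]
    - [0,0,0]
    - [0,0,0]
  yaw: [0,0,0,0,0]
  jaw: 2.5

```text
clock: 13.38
tcp_pos: [0.5143, 0.2167, 0.0571]
tcp_rot: [1.959, 2.456, 0.0]
ft_force: [0.8, 0.4, 0.9]
opening: 0.031
grip_force: 25.0
```

Request:
send_rows:
  slide:
    - [0,0,0]
    - [0,0,0]
    - [0,0,-0.5]
    - [0,0,-2]
    - [0,0,-4]
  yaw: [0,0,0,0,0]

```text
clock: 14.0
tcp_pos: [0.5137, 0.2166, 0.0978]
tcp_rot: [-1.958, -2.456, 0.001]
ft_force: [0.6, 0.4, -3.8]
opening: 0.0306
grip_force: 25.0
```

```bash
python3 go.py green,165 b3,165
```

```text
now [513.7 216.6  97.8] ang 12.85 tilt 0.06 clock 14.0 open 0.030630486438007434
green,165 slide cm [-0.    0.06 -6.72] yaw -0.0
b3,165 slide cm [-40.93  -6.84  -6.71] yaw 20.8
```

Request:
send_rows:
  slide:
    - [0,0,-3]
    - [0,0,-6]
    - [-3,-0.4,-7]
    - [-8,-1.3,-7]
    - [-13,-2.1,-7]
  yaw: [0,0,1,3,6]

```text
clock: 14.62
tcp_pos: [0.5228, 0.0844, 0.1688]
tcp_rot: [2.084, 2.348, 0.002]
ft_force: [1.4, -0.3, -3.5]
opening: 0.0305
grip_force: 25.0
```

Request:
send_rows:
  slide:
    - [-5,-0.4,0]
    - [-10,-0.8,0]
    - [-15,-1.2,0]
    - [-20,-1.6,0]
    - [-24,-1.9,0]
  yaw: [3,6,9,12,15]

```text
clock: 15.25
tcp_pos: [0.5324, -0.1576, 0.1684]
tcp_rot: [2.376, 2.053, 0.001]
ft_force: [0.0, 0.4, -4.1]
opening: 0.03
grip_force: 25.0
```

```bash
python3 go.py b3,100 b3,47
```

```text
now [ 532.4 -157.6  168.4] ang -8.35 tilt 0.1 clock 15.25 open 0.030014842149696564
b3,100 slide cm [-3.88  1.13  6.84] yaw -0.3
b3,47 slide cm [-3.87  1.12 12.14] yaw -0.3
```

Request:
send_rows:
  slide:
    - [-2,0.5,0]
    - [-3.6,1.1,1]
    - [-3.9,1.1,4]
    - [-3.9,1.1,6.8]
    - [-3.9,1.1,6.8]
  yaw: [-0.3,-0.3,-0.3,-0.3,-0.3]

```text
clock: 15.88
tcp_pos: [0.5359, -0.1931, 0.0962]
tcp_rot: [-2.361, -2.063, 0.003]
ft_force: [-0.2, 0.6, -2.8]
opening: 0.0306
grip_force: 25.0
```

```bash
python3 go.py b3,49
```

```text
now [ 535.9 -193.1   96.2] ang -7.69 tilt 0.37 clock 15.875 open 0.030589565341592725
b3,49 slide cm [-0.44  0.31  4.71] yaw 0.3
```

Request:
send_rows:
  slide:
    - [-0.2,0,1]
    - [-0.2,0,2]
    - [-0.2,0,3]
    - [-0.2,0,3]
    - [-0.2,0,3]
  yaw: [0.2,0.2,0.2,0.2,0.2]

```text
clock: 16.5
tcp_pos: [0.5376, -0.1975, 0.0693]
tcp_rot: [2.372, 2.06, 0.0]
ft_force: [0.5, 0.8, -3.0]
opening: 0.0302
grip_force: 25.0
```

```bash
python3 go.py b3,49
```

```text
now [ 537.6 -197.5   69.3] ang -8.06 tilt 0.03 clock 16.5 open 0.030225590584768668
b3,49 slide cm [-0.01  0.05  2.03] yaw -0.1
```

Request:
send_rows:
  slide:
    - [0,0,0.8]
    - [0,0,1.6]
    - [0,0,1.9]
    - [0,0,2.0]
    - [0,0,2.05]
  yaw: [0,0,0,0,0]

```text
clock: 17.12
tcp_pos: [0.5375, -0.1975, 0.0486]
tcp_rot: [2.372, 2.06, 0.0]
ft_force: [0.2, 0.7, -2.9]
opening: 0.0307
grip_force: 25.0
```

Request:
send_rows:
  slide:
    - [0,0,0.05]
    - [0,0,0.1]
    - [0,0,0.13]
    - [0,0,0.17]
    - [0,0,0.2]
  yaw: [0,0,0,0,0]

```text
clock: 17.75
tcp_pos: [0.5374, -0.1975, 0.0471]
tcp_rot: [2.372, 2.06, -0.0]
ft_force: [-1.5, 0.5, 3.0]
opening: 0.0304
grip_force: 25.0
```

Contact. I'll release, go up, and head to blue.

Request:
send_rows:
  slide:
    - [0,0,0]
    - [0,0,0]
    - [0,0,0]
    - [0,0,0]
    - [0,0,0]
  yaw: [0,0,0,0,0]
  jaw: 6.5

```text
clock: 18.38
tcp_pos: [0.5373, -0.1975, 0.0465]
tcp_rot: [2.372, 2.06, -0.0]
ft_force: [0.3, 0.3, -0.9]
opening: 0.0639
grip_force: 0.0
```

Request:
send_rows:
  slide:
    - [0,0,-1]
    - [0,0,-4]
    - [0,0,-8]
    - [2,0,-12]
    - [6,0,-13]
  yaw: [0,0,0,0,0]

```text
clock: 19.0
tcp_pos: [0.5475, -0.1398, 0.1805]
tcp_rot: [2.372, 2.051, 0.004]
ft_force: [0.4, -0.2, 0.1]
opening: 0.0649
grip_force: 0.0
```

```bash
python3 go.py blue,150 blue,57
```

```text
now [ 547.5 -139.8  180.5] ang -8.29 tilt 0.36 clock 19.0 open 0.06487267274582245
blue,150 slide cm [28.93 -5.68  2.95] yaw -21.1
blue,57 slide cm [28.95 -5.73 12.25] yaw -21.1
```

Request:
send_rows:
  slide:
    - [5,-0.7,0]
    - [11,-1.8,0]
    - [17,-3,0]
    - [22,-4.1,0]
    - [26,-5,1]
  yaw: [-4,-8,-13,-17,-21]

```text
clock: 19.62
tcp_pos: [0.533, 0.1292, 0.1682]
tcp_rot: [1.95, 2.46, 0.003]
ft_force: [0.1, -1.1, -0.0]
opening: 0.0651
grip_force: 0.0
```

```bash
python3 go.py blue,150
```

```text
now [533.  129.2 168.2] ang 13.18 tilt 0.18 clock 19.625 open 0.06506934820708495
blue,150 slide cm [2.47 0.6  1.82] yaw 0.3
```

Request:
send_rows:
  slide:
    - [1.5,0.3,1]
    - [2.5,0.5,1.8]
    - [2.5,0.5,1.8]
    - [2.5,0.5,1.8]
    - [2.5,0.5,1.8]
  yaw: [0.2,0.2,0.2,0.2,0.2]

```text
clock: 20.25
tcp_pos: [0.5325, 0.1508, 0.1489]
tcp_rot: [1.963, 2.452, 0.0]
ft_force: [1.3, -0.3, 0.3]
opening: 0.0652
grip_force: 0.0
```

```bash
python3 go.py blue,57
```

```text
now [532.5 150.8 148.9] ang 12.64 tilt 0.04 clock 20.25 open 0.06524746111336856
blue,57 slide cm [0.36 0.15 9.19] yaw -0.2
```

Request:
send_rows:
  slide:
    - [0.3,0.1,3]
    - [0.3,0.1,6]
    - [0.3,0.1,8.5]
    - [0.3,0.1,9.2]
    - [0.3,0.1,9.2]
  yaw: [-0.2,-0.2,-0.2,-0.2,-0.2]

```text
clock: 20.88
tcp_pos: [0.5325, 0.1548, 0.0568]
tcp_rot: [-1.958, -2.457, -0.0]
ft_force: [1.6, -0.7, 0.3]
opening: 0.065
grip_force: 0.0
```

Request:
send_rows:
  slide:
    - [0,0,0]
    - [0,0,0]
    - [0,0,0]
    - [0,0,0]
    - [0,0,0]
  yaw: [0,0,0,0,0]
  jaw: 2.5

```text
clock: 21.5
tcp_pos: [0.5324, 0.155, 0.0567]
tcp_rot: [1.957, 2.457, 0.0]
ft_force: [-0.1, 0.2, 1.0]
opening: 0.0306
grip_force: 25.0
```

Request:
send_rows:
  slide:
    - [0,0,0]
    - [0,0,0]
    - [0,0,-0.5]
    - [0,0,-2]
    - [0,0,-4]
  yaw: [0,0,0,0,0]

```text
clock: 22.12
tcp_pos: [0.5319, 0.155, 0.0974]
tcp_rot: [-1.956, -2.457, 0.001]
ft_force: [-0.3, 0.7, -2.9]
opening: 0.0304
grip_force: 25.0
```

```bash
python3 go.py b2,165
```

```text
now [531.9 155.   97.4] ang 12.95 tilt 0.05 clock 22.125 open 0.030408281609296595
b2,165 slide cm [-28.72  -5.09  -6.76] yaw 20.9
```

Request:
send_rows:
  slide:
    - [0,0,-3]
    - [0,0,-6]
    - [-3,-0.5,-7]
    - [-7,-1.2,-7]
    - [-12,-2.1,-7]
  yaw: [0,0,2,5,9]

```text
clock: 22.75
tcp_pos: [0.5391, 0.0336, 0.1685]
tcp_rot: [2.142, 2.296, 0.003]
ft_force: [0.8, -0.6, -2.8]
opening: 0.0303
grip_force: 25.0
```

Request:
send_rows:
  slide:
    - [-5,-0.1,0]
    - [-9,-0.2,0]
    - [-13,-0.3,0]
    - [-16,-0.3,0]
    - [-16.5,-0.3,0]
  yaw: [3,6,9,11,12]

```text
clock: 23.38
tcp_pos: [0.5471, -0.1342, 0.1671]
tcp_rot: [2.376, 2.054, -0.0]
ft_force: [-0.2, -0.7, -2.3]
opening: 0.0307
grip_force: 25.0
```

```bash
python3 go.py b2,70
```

```text
now [ 547.1 -134.2  167.1] ang -8.32 tilt 0.05 clock 23.375 open 0.03072149068127483
b2,70 slide cm [-0.21 -0.01  9.71] yaw -0.3
```

Request:
send_rows:
  slide:
    - [-0.2,0,3]
    - [-0.2,0,6]
    - [-0.2,0,8.5]
    - [-0.2,0,9.7]
    - [-0.2,0,9.7]
  yaw: [-0.2,-0.2,-0.2,-0.2,-0.2]

```text
clock: 24.0
tcp_pos: [0.5465, -0.1324, 0.0693]
tcp_rot: [-2.366, -2.065, 0.0]
ft_force: [-0.1, 0.5, -2.0]
opening: 0.0304
grip_force: 25.0
```

```bash
python3 go.py b2,49
```

```text
now [ 546.5 -132.4   69.3] ang -7.79 tilt 0.08 clock 24.0 open 0.030394652763372682
b2,49 slide cm [-0.39  0.07  2.03] yaw 0.2
```

Request:
send_rows:
  slide:
    - [-0.3,0,0.7]
    - [-0.3,0,1.5]
    - [-0.3,0,1.8]
    - [-0.3,0,2.0]
    - [-0.3,0,2.05]
  yaw: [0.2,0.2,0.2,0.2,0.2]

```text
clock: 24.62
tcp_pos: [0.5464, -0.1363, 0.049]
tcp_rot: [2.372, 2.06, 0.0]
ft_force: [0.7, 0.2, -2.5]
opening: 0.0305
grip_force: 25.0
```

Request:
send_rows:
  slide:
    - [0,0,0.05]
    - [0,0,0.1]
    - [0,0,0.15]
    - [0,0,0.2]
    - [0,0,0.23]
  yaw: [0,0,0,0,0]

```text
clock: 25.25
tcp_pos: [0.5463, -0.1364, 0.0467]
tcp_rot: [2.372, 2.06, -0.0]
ft_force: [0.6, -0.2, -2.9]
opening: 0.0305
grip_force: 25.0
```

Request:
send_rows:
  slide:
    - [0,0,0.03]
    - [0,0,0.06]
    - [0,0,0.09]
    - [0,0,0.1]
    - [0,0,0.1]
  yaw: [0,0,0,0,0]

```text
clock: 25.88
tcp_pos: [0.5464, -0.1364, 0.0466]
tcp_rot: [2.372, 2.06, -0.001]
ft_force: [-2.9, 0.3, 5.7]
opening: 0.0306
grip_force: 25.0
```

Contact. I'll release and go to red.

Request:
send_rows:
  slide:
    - [0,0,0]
    - [0,0,0]
    - [0,0,0]
    - [0,0,0]
    - [0,0,0]
  yaw: [0,0,0,0,0]
  jaw: 6.5

```text
clock: 26.5
tcp_pos: [0.5463, -0.1364, 0.0457]
tcp_rot: [2.372, 2.06, -0.0]
ft_force: [-0.5, 0.0, -1.0]
opening: 0.0636
grip_force: 0.0
```

Request:
send_rows:
  slide:
    - [0,0,-1]
    - [0,0,-4]
    - [0,0,-8]
    - [2,0,-11.5]
    - [6,-0.5,-12]
  yaw: [0,0,0,-3,-7]

```text
clock: 27.12
tcp_pos: [0.5519, -0.0772, 0.1691]
tcp_rot: [2.239, 2.196, 0.004]
ft_force: [0.3, -0.3, -0.3]
opening: 0.0648
grip_force: 0.0
```

```bash
python3 go.py red,150
```

```text
now [551.9 -77.2 169.1] ang -1.13 tilt 0.35 clock 27.125 open 0.06484998816181367
red,150 slide cm [17.27 -0.93  1.87] yaw -14.0
```

Request:
send_rows:
  slide:
    - [5,-0.2,0]
    - [10,-0.5,0.5]
    - [14,-0.8,1.2]
    - [17,-1,1.8]
    - [17,-1,1.8]
  yaw: [-4,-8,-12,-14,-14]

```text
clock: 27.75
tcp_pos: [0.5408, 0.0989, 0.1468]
tcp_rot: [-1.945, -2.464, 0.0]
ft_force: [0.6, 0.9, -0.0]
opening: 0.065
grip_force: 0.0
```

Request:
send_rows:
  slide:
    - [0,0,0]
    - [0,0,0]
    - [0,0,0]
    - [0,0,0]
    - [0,0,0]
  yaw: [0,0,0,0,0]

```text
clock: 28.38
tcp_pos: [0.543, 0.0936, 0.1478]
tcp_rot: [1.958, 2.457, -0.0]
ft_force: [-0.3, 0.2, -0.8]
opening: 0.0646
grip_force: 0.0
```

```bash
python3 go.py red,57
```

```text
now [543.   93.6 147.8] ang 12.91 tilt 0.01 clock 28.375 open 0.06459446389190049
red,57 slide cm [0.13 0.34 9.08] yaw 0.1
```

Request:
send_rows:
  slide:
    - [0.1,0.3,2]
    - [0.1,0.3,5]
    - [0.1,0.3,8]
    - [0.1,0.3,9.1]
    - [0.1,0.3,9.1]
  yaw: [0,0,0,0,0]

```text
clock: 29.0
tcp_pos: [0.5449, 0.0957, 0.0557]
tcp_rot: [-1.955, -2.457, 0.002]
ft_force: [-0.0, 0.5, 0.1]
opening: 0.0647
grip_force: 0.0
```

Request:
send_rows:
  slide:
    - [0,0,0]
    - [0,0,0]
    - [0,0,0]
    - [0,0,0]
    - [0,0,0]
  yaw: [0,0,0,0,0]
  jaw: 2.5

```text
clock: 29.62
tcp_pos: [0.546, 0.0955, 0.0571]
tcp_rot: [1.956, 2.457, 0.001]
ft_force: [-0.7, 0.4, 0.7]
opening: 0.0307
grip_force: 25.0
```

Request:
send_rows:
  slide:
    - [0,0,0]
    - [0,0,0]
    - [0,0,-0.5]
    - [0,0,-2]
    - [0,0,-4]
  yaw: [0,0,0,0,0]

```text
clock: 30.25
tcp_pos: [0.5452, 0.0955, 0.0975]
tcp_rot: [-1.956, -2.457, 0.001]
ft_force: [1.0, 0.4, -3.2]
opening: 0.0307
grip_force: 25.0
```

```bash
python3 go.py b1,130
```

```text
now [545.2  95.5  97.5] ang 12.95 tilt 0.06 clock 30.25 open 0.030697958983804424
b1,130 slide cm [-16.84  -2.84  -3.25] yaw 21.0
```

Request:
send_rows:
  slide:
    - [0,0,-2]
    - [-3,-0.5,-4]
    - [-7,-1.2,-4]
    - [-11,-1.9,-4]
    - [-14,-2.4,-4]
  yaw: [0,4,9,14,18]

```text
clock: 30.88
tcp_pos: [0.554, -0.0485, 0.138]
tcp_rot: [2.321, 2.115, 0.001]
ft_force: [-0.2, -0.2, -3.1]
opening: 0.0303
grip_force: 25.0
```

```bash
python3 go.py b1,100
```

```text
now [554.  -48.5 138. ] ang -5.31 tilt 0.1 clock 30.875 open 0.030255350539037735
b1,100 slide cm [-2.62  0.37  3.8 ] yaw 2.7
```

Request:
send_rows:
  slide:
    - [-1.5,0.2,0.5]
    - [-2.5,0.3,2]
    - [-2.5,0.3,3.5]
    - [-2.5,0.3,3.8]
    - [-2.5,0.3,3.8]
  yaw: [2,2.7,2.7,2.7,2.7]

```text
clock: 31.5
tcp_pos: [0.5542, -0.07, 0.0982]
tcp_rot: [-2.363, -2.068, 0.0]
ft_force: [0.5, 0.4, -3.0]
opening: 0.0305
grip_force: 25.0
```

Request:
send_rows:
  slide:
    - [0,0,1]
    - [0,0,2]
    - [0,0,3]
    - [0,0,3]
    - [0,0,3]
  yaw: [0,0,0,0,0]

```text
clock: 32.12
tcp_pos: [0.5545, -0.0714, 0.0688]
tcp_rot: [2.367, 2.066, 0.0]
ft_force: [-0.5, 0.8, -3.0]
opening: 0.0312
grip_force: 25.0
```

```bash
python3 go.py b1,49
```

```text
now [554.5 -71.4  68.8] ang -7.76 tilt 0.01 clock 32.125 open 0.031160565286527168
b1,49 slide cm [-0.33  0.12  1.98] yaw 0.2
```

Request:
send_rows:
  slide:
    - [-0.3,0.1,0.7]
    - [-0.3,0.1,1.5]
    - [-0.3,0.1,1.8]
    - [-0.3,0.1,2.0]
    - [-0.3,0.1,2.05]
  yaw: [0.2,0.2,0.2,0.2,0.2]

```text
clock: 32.75
tcp_pos: [0.555, -0.0745, 0.0482]
tcp_rot: [-2.37, -2.062, 0.0]
ft_force: [0.5, 0.0, -2.3]
opening: 0.0304
grip_force: 25.0
```

Request:
send_rows:
  slide:
    - [0,0,0.05]
    - [0,0,0.1]
    - [0,0,0.15]
    - [0,0,0.18]
    - [0,0,0.2]
  yaw: [0,0,0,0,0]

```text
clock: 33.38
tcp_pos: [0.5551, -0.0746, 0.047]
tcp_rot: [2.37, 2.062, -0.0]
ft_force: [-3.5, 0.6, 5.7]
opening: 0.0304
grip_force: 25.0
```

Request:
send_rows:
  slide:
    - [0,0,0]
    - [0,0,0]
    - [0,0,0]
    - [0,0,0]
    - [0,0,0]
  yaw: [0,0,0,0,0]
  jaw: 6.5

```text
clock: 34.0
tcp_pos: [0.555, -0.0746, 0.0462]
tcp_rot: [2.37, 2.062, -0.0]
ft_force: [-0.3, -0.1, -0.6]
opening: 0.0639
grip_force: 0.0
```

Request:
send_rows:
  slide:
    - [0,0,-1]
    - [0,0,-4]
    - [0,0,-8]
    - [2,0,-12]
    - [6,0,-15]
  yaw: [0,0,0,0,0]

```text
clock: 34.62
tcp_pos: [0.564, -0.0166, 0.1989]
tcp_rot: [2.372, 2.055, 0.001]
ft_force: [0.4, 0.1, -0.6]
opening: 0.0653
grip_force: 0.0
```

Request:
send_rows:
  slide:
    - [4,0,-1]
    - [9,0,-2]
    - [13,0,-2]
    - [15,0,-2]
    - [15,0,-2]
  yaw: [0,0,0,0,0]

```text
clock: 35.25
tcp_pos: [0.5837, 0.1357, 0.2169]
tcp_rot: [-2.366, -2.066, -0.002]
ft_force: [-0.0, -0.0, -1.3]
opening: 0.0652
grip_force: 0.0
```

Run:
```python
from workcell import bot
import cv2
from h import *
c=bot.capture("side");cv2.imwrite("pics/end.png",cv2.resize(c["pixels"][200:440,200:520],None,fx=2,fy=2)[:,:,::-1])
W=cloud(c);x,y,z=W[...,0],W[...,1],W[...,2]
m=(z>.08)&(z<.1)&(abs(x-.54)<.08)&(y<0)&(y>-.35)
k,l,st,ce=cv2.connectedComponentsWithStats(m.astype(np.uint8))
for i in range(1,k):
    if st[i,4]>25:
        p=W[l==i];print(cv2.minEnclosingCircle(p[:,:2].astype(np.float32)*1000),np.median(p[:,2]),c["pixels"][l==i].mean(0).round())
```

```text
((555.111572265625, -75.6974868774414), 16.5189151763916) 0.08987106683636342 [119.  44.  37.]
((545.8755493164062, -138.85751342773438), 16.215787887573242) 0.09006326200803427 [41. 59. 85.]
((537.3619995117188, -198.07644653320312), 15.878348350524902) 0.08992556588601075 [53. 76. 60.]
((529.193115234375, -260.33465576171875), 16.112751007080078) 0.09002491112702121 [125. 128. 131.]
```

View pics/end.png

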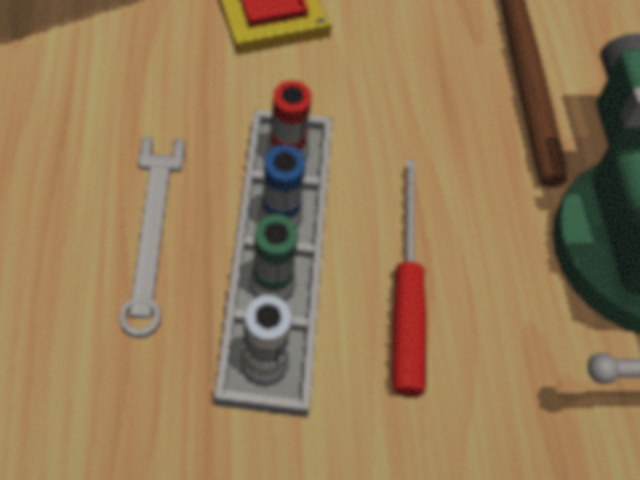

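All four collets stand upright in their bays: red (291,95), blue (285,160), green (276,230) and white (268,318), running from left to right as seen from the robot. Their tops are at 90 mm, as expected, so I'm handing in the job.

```bash
python3 -c "
from workcell import bot
print(bot.sign_off())"
```

```text
the job is handed in; nothing more can be done
None
```

The four collets now stand upright in the steel rack in reverse order (red, blue, green, white from left to right); none was dropped or tipped, and I handed the job in at about 35 s of the 112 s allowed.

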